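# Swing the swivel vise to 45 degrees and nip up its cam lock

## Task

The walnut blank in the swivel vise has to be worked at 45 degrees: push the vise round anticlockwise (seen from above), counting its 15-degree clicks, until it rests in the stop three clicks past square. Then push the cam lever clockwise just until the lock bites on the turntable, firm but not cranked hard, and let go of everything. Leave the other things on the bench where they are.

Things in the scene. Friction and masses are not known exactly. Their poses are not given: they have to be found in the camera images.
- vise_base: Fixed dark steel plate of the swivel vise, 210 x 210 x 12 mm on the bench; origin under its centre, on the swivel axis (z up). Its -x edge faces the robot; at square the arm points to its -x. On its +y side stands the cam lock (grey block, top z 52); on +x a grey plunger block. Marks every 15 deg under the arm; the long one is square.
- swivel (a joint): Turntable angle, rad: 0 = square, anticlockwise positive, travel -0.82 to 1.34. It snaps into stops every 0.2618 rad (15 deg), crests midway. Wanted: 0.785 (45 deg, 3 clicks past square). At the knob each click starts at about 10 N, fades to nothing at the crest, then the table jumps on by itself into the next stop and stays. Starts at any stop from -30 to +15 deg.
- turn_knob (a point): Centre of the top (height 110 mm) of the upright round walnut knob, 18 mm thick, on the end of the turntable's flat arm, 125 mm from the swivel axis. Clear to be pushed sideways from height 46 to 110 mm. The vise jaws and the walnut blank (150 mm long, top at 118 mm) turn with it, within 80 mm of the axis.
- cam_lever (a joint): Cam lever angle, rad: 0 = fully released, grows clockwise from above, to 1.8. Starts released, at 0 to 0.35. It stays where left. Pushing its knob round takes a steady 6 to 8 N until the shoe bites, somewhere from 0.65 to 1.25 (wear unknown); from there the push rises about 2 N per 0.1 rad. A good nip is a rise of 3 to 6 N over the free push; 9 N is cranked hard.
- lever_knob (a point): Centre of the top (height 115 mm) of the upright round black knob, 18 mm thick, at the end of the cam lever, 85 mm from its pivot. The lever bar lies below height 70 mm, so the knob can be pushed sideways from 72 to 115 mm. At lever angle 0 it stands 150 deg anticlockwise from the base plate's x axis.
- lever_pivot (a point): Vertical pivot axis of the cam lever, at height 70 mm, 130 mm along +y of the vise base from the swivel axis.
- shoe: Brass brake shoe, 30 mm wide, 14 mm high, between the cam block and the turntable's rim, at height 38 mm. The lever drives it 9 mm per rad towards the rim; the clamping gives about 200 N per rad of lever past first bite. Its origin is a point inside the cam block.
- sanding_block: Cork sanding block 100 x 60 x 35 mm, loose bystander near the vise; origin under its centre.
- offcut: Loose walnut offcut 120 x 45 x 22 mm, bystander behind the vise; origin under its centre.
- chisel: Loose wood-handled chisel, 240 mm long, 26 mm thick, bystander lying near the cam lever; origin under its middle, blade to +x.
- mallet: Loose wooden mallet, 60 mm high head, bystander on the right.
- glue_bottle: White bottle 60 mm across, 170 mm tall, bystander on the left; origin under its centre.
- mug: White mug 80 mm across, 92 mm tall, bystander on the right.
- tape_roll: Roll of tape lying flat, 100 mm across, 25 mm high, bystander on the left.

How it is judged:
By the outcome, as a careful person would: the job done as asked, in the order asked, and still so for the second after the job is handed in, with the robot touching nothing.
It also fails if it takes over 69 s, if anything falls off the work surface, if the arm or the gripper's body presses on something with over 40 N, if the wrist force passes 120 N, or if a joint passes its speed limit or range.

## Robot

A 6-joint arm with a two-finger parallel gripper is mounted at the origin on the work surface. World frame = base frame: x ahead of the robot, y to its left, z up, the work surface at z = 0. Lengths are in m, angles in rad, forces in N, time in s.
With the tool pointing down it reaches from about 0.25 to 0.775 m from the base axis. Payload 4 kg.
Tool frame: the origin (TCP) lies on the centre line of the jaws, within the pads' length; the fingertips stand 8 mm ahead of it and the grasp point (between the pads) lies 11 mm behind it; z points along the fingers, y is the direction in which the jaws open and shut (so a half turn about z gives the same grasp; the last joint's range is limited). The gripper opens to 94 mm and grips with 3 to 60 N. Pads are 16 mm wide; open, the fingers measure 119 mm over their backs; the gripper's body (75 mm by 177 mm) begins 78 mm behind the grasp point.
Start: joints at [-0.103, 0.087, 1.371, -0, 1.684, -0.103], TCP at [0.55, -0, 0.214] pointing down, gripper open.
Joint ranges: [-3.1, 3.1], [-0.76, 2.03], [0.27, 2.55], [-1.08, 4.22], [0.17, 2.65], [-2.57, 2.57]. Speed limits (rad/s): [2.79, 2.79, 3.14, 3.14, 3.14, 3.14].

## Interface

Orientations are given as [roll, pitch, yaw] about the fixed x, y, z axes, in that order (R = Rz(yaw) Ry(pitch) Rx(roll)).
In Python, from bench import robot gives the robot as it stands.
- The arm moves only by the shell command python3 -m crank 'ROWS' [OPENING]. ROWS is JSON, a list of rows, each a list of 4 numbers: the shift along the tool's x, y, z scaled (see below), then the turn about the tool's z scaled (see below). A call has exactly 10 rows; each row shifts and turns the commanded pose from where the row before left it, along the tool's axes as they then stand; what a row does not reach is not made up. The controller multiplies each number of a shift by 0.2 m and each number of a turn by pi/2 rad. A row lasts 1/8 s, in which the tool goes at most 62.5 mm and 10.7 degrees, less where a joint would pass 70% of its speed; a pose out of reach is approached as far as the arm can. A call with a number of a shift or a turn outside -1 to 1 is refused whole. A call with a gripper value outside its range is refused whole. OPENING is the gripper command: -1 is fully open, 1 is shut, values between are in proportion, set as the call begins (- or left out, the last holds). The fingers move at their own pace and stop on an object; the grip force is fixed at half the most. Time passes only in rows, so rows that do not move let the fingers close, or fill a call up. It gives the time, the measured TCP pose, the force and the opening at its end, in the units of the state.
- robot.get_obs(): the state, without advancing time (a new reading comes with each control period).
- robot.snapshot(name): name is "scene" or "side" or "wrist"; returns (picture, depth): 400x640x3 uint8, red, green, blue; 400x640 float32, m along the optical axis (not along the pixel's ray), 0 where there is no reading.
- robot.camera_params(name): a dict with "fx", "fy", "cx", "cy" (pixels), "world_from_camera" (4x4, takes a point from camera to world coordinates). Camera axes: x right, y down, z forward; pixel columns grow to the right and rows downward; lengths in m; the calibration is good to about 2 mm. A picture is of the moment at which its call begins: read the wrist's pose just before it. camera_params takes no time and is no camera call; for the wrist camera it gives the pose at the moment of the call.
- robot.close_job(): hands the job in, once; it reports no verdict.
The state is a dict: "time": time; "joint_positions": joint angles; "qvel": joint speeds; "joint_torque": joint torques, N m; "tool_pos": TCP position; "ee_rot": TCP orientation; "wrist_force": force on the tool from outside, world axes, zero at the start; "wrist_torque": the same for the moment, N m; "width": finger opening in m.
Only numpy, scipy, OpenCV 4.12 (cv2) and the standard library are available. Lean on these libraries where they do the work, as an engineer would, in place of code of your own. Each camera call takes 0.05 s, during which the arm holds its last target.

## Working session

There is one attempt and no reset: what is moved stays moved. The work goes in short steps, Python scripts to look and compute and a shell command to move; the robot and the scene stay as the last step left them, time stands still between calls to the robot, and variables do not carry over. Pictures are saved under pics/ and viewed, and the job is handed in when it is done.

```bash
ls; mkdir -p pics; python3 - <<'E'
from bench import robot
import cv2,numpy as np
o=robot.get_obs();print(o)
for n in("scene","side","wrist"):
    p=robot.camera_params(n)
    im,d=robot.snapshot(n)
    np.savez(f"pics/{n}0.npz",im=im,d=d,**{k:np.array(v) for k,v in p.items()})
    cv2.imwrite(f"pics/{n}0.png",im[:,:,::-1]);print(n,p)
E
```

```text
pics
{'time': 0.0, 'joint_positions': array([-1.03087348e-01,  8.79300327e-02,  1.37221125e+00, -2.09090889e-06,
        1.68357517e+00, -1.03127715e-01]), 'qvel': array([ 3.31702103e-03, -2.53064326e-05,  3.49885511e-04, -1.41401918e-03,
       -7.68487145e-04,  4.35023560e-04]), 'joint_torque': array([ 1.28542815e-03, -3.40182602e+01, -3.02423716e+01,  7.18220207e-02,
        3.29729996e-02, -1.13141955e-04]), 'tool_pos': array([5.49488225e-01, 5.45686912e-05, 2.12339604e-01]), 'ee_rot': array([-3.13947992e+00, -2.16567564e-04,  1.57083623e+00]), 'wrist_force': array([-0.29460508,  0.96205663, -0.27316203]), 'wrist_torque': array([ 0.0393828 ,  0.05177239, -0.00658607]), 'width': 0.09374793040376732}
scene {'fx': 388.6267511536663, 'fy': 388.6267511536663, 'cx': 317.4988866058808, 'cy': 196.78422334646658, 'world_from_camera': array([[-0.47219945,  0.7099481 , -0.52249533,  1.27390734],
       [ 0.88148494,  0.37797649, -0.28305136,  0.35657335],
       [-0.00346082, -0.59422846, -0.80428886,  1.21510122],
       [ 0.        ,  0.        ,  0.        ,  1.        ]])}
side {'fx': 423.1641287534897, 'fy': 423.1641287534897, 'cx': 318.3218285486355, 'cy': 197.80281889383335, 'world_from_camera': array([[ 0.90230163, -0.27540418,  0.33166898,  0.18311421],
       [-0.4310385 , -0.56278801,  0.70531941, -0.8899143 ],
       [-0.00758859, -0.77937295, -0.62651434,  0.84970757],
       [ 0.        ,  0.        ,  0.        ,  1.        ]])}
wrist {'fx': 277.31050753034424, 'fy': 277.31050753034424, 'cx': 321.0031217734495, 'cy': 196.4440175310274, 'world_from_camera': array([[ 9.99999426e-01, -4.77511752e-04, -9.58835716e-04,
         5.50353262e-01],
       [-7.06961472e-04, -9.66708417e-01, -2.55879534e-01,
         7.49285926e-02],
       [-8.04729073e-04,  2.55880065e-01, -9.66708200e-01,
         3.83478628e-01],
       [ 0.00000000e+00,  0.00000000e+00,  0.00000000e+00,
         1.00000000e+00]])}
```

View pics/scene0.png

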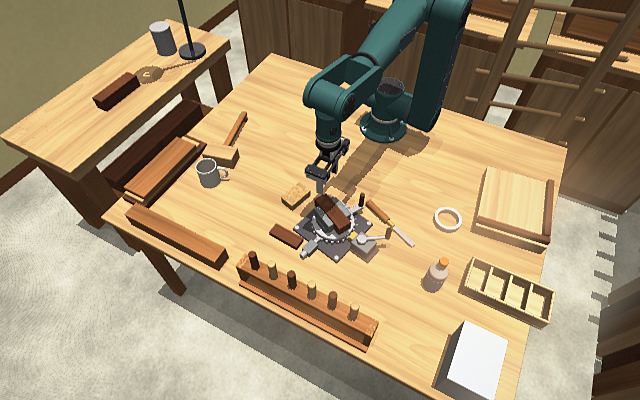

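View pics/side0.png

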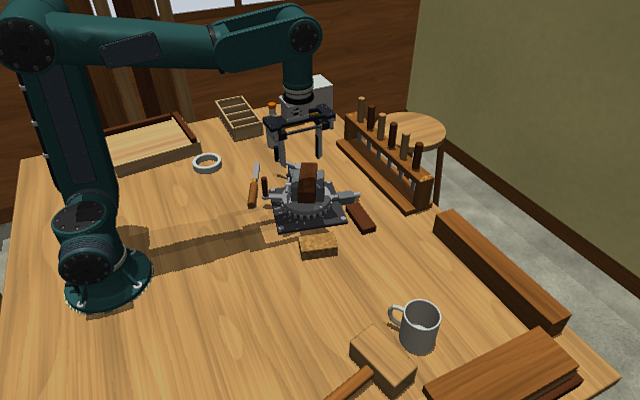

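View pics/wrist0.png

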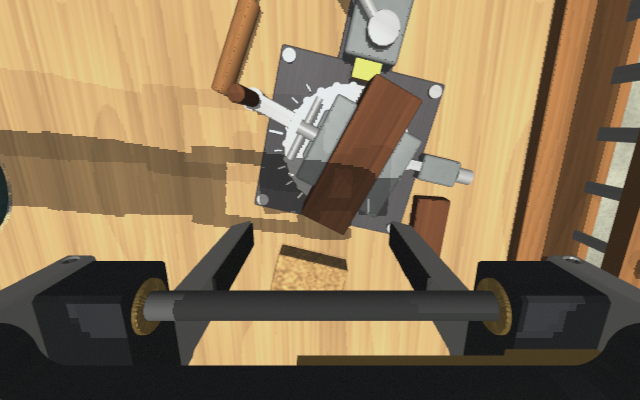

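The wrist view shows the base plate bolts at (289,54), (436,91), (262,200) and (390,228). The walnut knob is at about (237,93), the brass shoe at (367,70) and the cam pivot at (383,27). The lever knob is out of frame. I'll enlarge the fixed views next.

```bash
cat > h.py <<'E'
import numpy as np,cv2
def load(f):
    return dict(np.load(f))
def px(D,u,v,z=None):
    W=D['world_from_camera'];r=np.array([(u-D['cx'])/D['fx'],(v-D['cy'])/D['fy'],1.])
    if z is None: return W[:3,:3]@(r*D['d'][int(round(v)),int(round(u))])+W[:3,3]
    d=W[:3,:3]@r; return W[:3,3]+d*(z-W[2,3])/d[2]
E
python3 - <<'E'
from h import *
np.set_printoptions(precision=4,suppress=True)
D=load('pics/wrist0.npz')
for n,u,v in [('b',289,54),('b',436,91),('b',262,200),('b',390,228),('knob',236,92),('knob',232,90),('piv',383,27),('shoe',367,70)]:
    print(n,px(D,u,v), px(D,u,v,0.012))
for f,(u0,v0,w,h) in {'scene0':(270,170,160,110),'side0':(240,130,160,110)}.items():
    im=cv2.imread(f'pics/{f}.png')[v0:v0+h,u0:u0+w]
    cv2.imwrite(f'pics/{f}z.png',cv2.resize(im,None,fx=5,fy=5,interpolation=cv2.INTER_CUBIC))
im=cv2.imread('pics/wrist0.png')[0:240,190:480]
cv2.imwrite('pics/w0z.png',cv2.resize(im,None,fx=2.5,fy=2.5,interpolation=cv2.INTER_CUBIC))
E
```

```text
b [0.5115 0.1554 0.0164] [0.5111 0.1564 0.012 ]
b [0.6934 0.1134 0.0157] [0.6948 0.1138 0.012 ]
b [ 0.4688 -0.0274  0.0157] [ 0.4679 -0.0285  0.012 ]
b [0.5977 0.0051 0.2045] [ 0.6485 -0.0701  0.012 ]
knob [0.471  0.1029 0.1091] [0.4429 0.1128 0.012 ]
knob [0.4677 0.1046 0.1098] [0.4381 0.1152 0.012 ]
piv [0.6126 0.1683 0.07  ] [0.6241 0.1856 0.012 ]
shoe [0.6022 0.1329 0.0435] [0.607  0.1383 0.012 ]
```

View pics/scene0z.png

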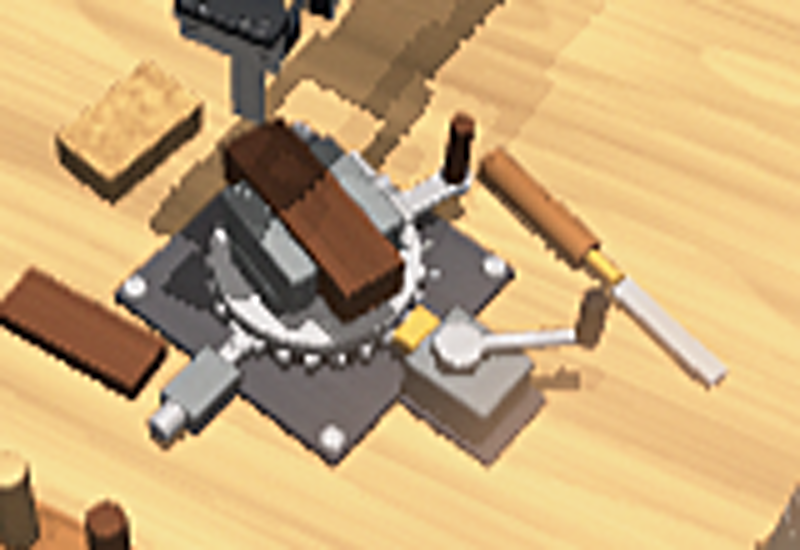

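View pics/side0z.png

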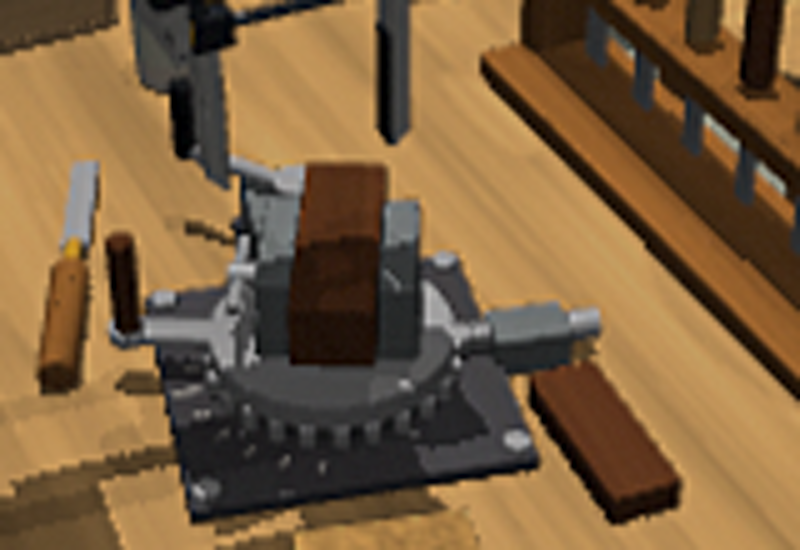

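View pics/w0z.png

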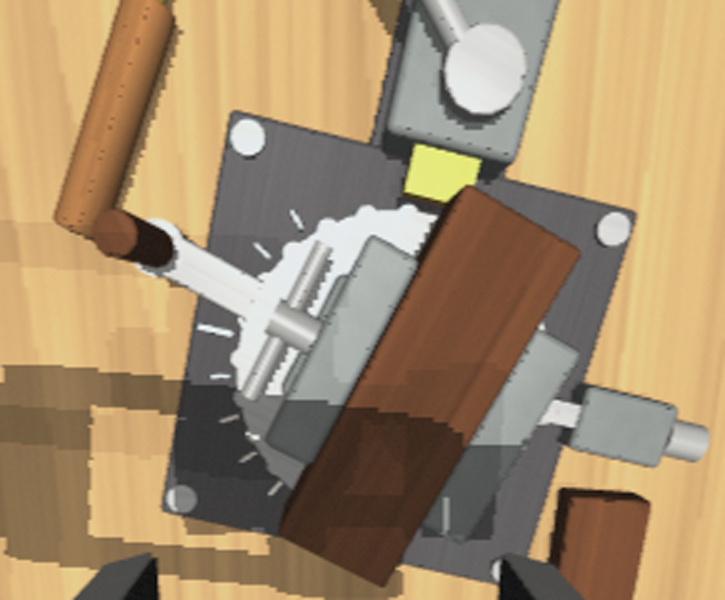

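```bash
python3 - <<'E'
from h import *
np.set_printoptions(precision=4,suppress=True)
D=load('pics/scene0.npz')
for n,u,v in [('lk',388,228),('lk',389,228),('lk',390,229),('knob',362,194),('knob',363,194),('piv',362,238),('b',297,227),('b',369,223),('b',336,257)]:
    print(n,px(D,u,v),px(D,u,v,0.115 if n=='lk' else .11 if n=='knob' else .075 if n=='piv' else .014))
D=load('pics/side0.npz')
for n,u,v in [('knob',264,178)]: print(n,px(D,u,v),px(D,u,v,.11))
E
```

```text
lk [0.5644 0.2371 0.1174] [0.5628 0.2369 0.115 ]
lk [0.5601 0.2396 0.1131] [0.5613 0.2398 0.115 ]
lk [0.5634 0.2442 0.1152] [0.5633 0.2442 0.115 ]
knob [0.4736 0.1023 0.1137] [0.4709 0.1014 0.11  ]
knob [0.4714 0.1052 0.113 ] [0.4692 0.1045 0.11  ]
piv [0.6123 0.1691 0.0698] [0.6153 0.17   0.075 ]
b [ 0.6508 -0.0662  0.0174] [ 0.649  -0.0674  0.014 ]
b [0.5119 0.1569 0.0167] [0.5102 0.1565 0.014 ]
b [0.6915 0.1122 0.0147] [0.6912 0.112  0.014 ]
knob [0.4693 0.0946 0.1128] [0.4703 0.0983 0.11  ]
```

The views agree:
- **Swivel axis:** about (0.5805, 0.0435), with base yaw about -13.3°.
- **Turn knob:** (0.470, 0.102) at z 0.11, radius 0.125. That puts the swivel at -15°, so it needs 4 clicks.
- **Lever pivot:** (0.612, 0.169).
- **Lever knob:** (0.562, 0.240) at z 0.115, so the lever is at about 0.2 rad.

Next I close the gripper and go to the +y side of the turn knob.

```bash
python3 -m crank '[[0.14,-0.062,0,0],[0.14,-0.062,0,0],[0.14,-0.062,0,0],[0.14,-0.062,0,0],[0.14,-0.062,0,0],[0,0,0,0],[0,0,0.15,0],[0,0,0.15,0],[0,0,0.15,0],[0,0,0,0]]' 1
```

```text
time: 1.4
tool_pos: [0.4863, 0.1388, 0.1205]
ee_rot: [-3.135, 0.002, 1.57]
wrist_force: [0.7, -0.1, 0.2]
width: 0.0002
```

```bash
python3 - <<'E'
from bench import robot
import cv2,numpy as np
for n in("scene","wrist"):
    p=robot.camera_params(n);im,d=robot.snapshot(n)
    np.savez(f"pics/{n}1.npz",im=im,d=d,**{k:np.array(v) for k,v in p.items()})
    if n=="scene": im=cv2.resize(im[150:280,260:440],None,fx=4,fy=4,interpolation=cv2.INTER_CUBIC)
    cv2.imwrite(f"pics/{n}1.png",im[:,:,::-1])
E
```

```text
(no output)
```

View pics/scene1.png

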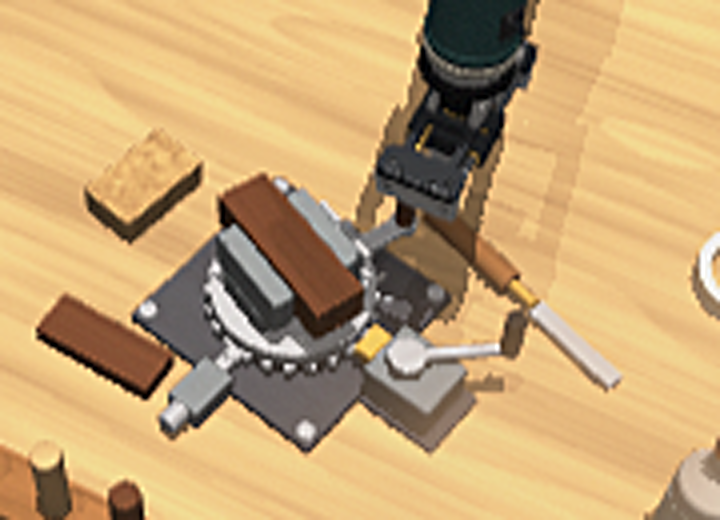

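View pics/wrist1.png

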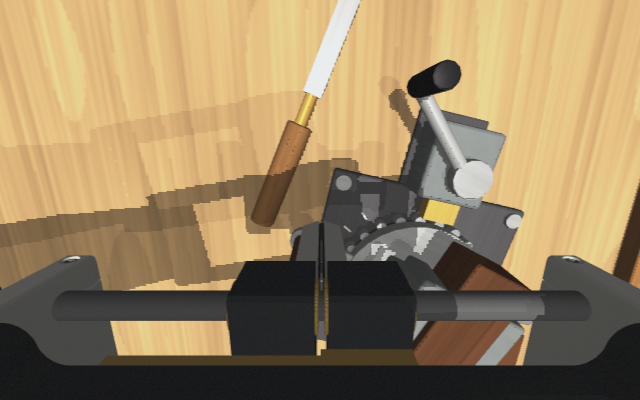

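The wrist view shows the lever knob top at (447,74). The fingers stand on the +y side of the turn knob, clear of the chisel. I'll go down and start pushing.

```bash
python3 - <<'E'
from h import *
D=load('pics/wrist1.npz');print(px(D,447,74),px(D,447,74,.115),px(D,473,178),px(D,344,183,.014),px(D,514,221,.014))
E
python3 -m crank '[[0,-0.03,0.12,0],[0,-0.03,0.11,0],[0,0,0,0],[-0.03,0,0,0],[-0.03,0,0,0],[-0.02,0,0,0],[-0.02,0,0,0],[-0.02,0,0,0],[-0.02,0,0,0],[0,0,0,0]]'
```

```text
[0.56353294 0.24216144 0.11491994] [0.56349935 0.2421489  0.115     ] [0.61235501 0.17037975 0.070698  ] [0.51181234 0.15417844 0.014     ] [0.69406338 0.11250237 0.014     ]
time: 2.75
tool_pos: [0.4743, 0.1165, 0.078]
ee_rot: [-3.138, -0.01, 1.572]
wrist_force: [-5.3, 11.3, 5.0]
width: 0.0004
```

Contact, with about 11 N on y. I'll push through the first crest.

```bash
python3 -m crank '[[-0.015,-0.01,0,0],[-0.015,-0.01,0,0],[-0.015,-0.01,0,0],[-0.015,-0.01,0,0],[-0.015,-0.01,0,0],[-0.015,0,0,0],[0,0,0,0],[0,0,0,0],[0,0,0,0],[0,0,0,0]]'; python3 - <<'E'
from bench import robot
import cv2,numpy as np
for n in("scene",):
    p=robot.camera_params(n);im,d=robot.snapshot(n)
    np.savez(f"pics/{n}2.npz",im=im,d=d,**{k:np.array(v) for k,v in p.items()})
    im=cv2.resize(im[150:280,260:440],None,fx=4,fy=4,interpolation=cv2.INTER_CUBIC)
    cv2.imwrite(f"pics/{n}2.png",im[:,:,::-1])
E
```

```text
time: 4.0
tool_pos: [0.466, 0.094, 0.0775]
ee_rot: [3.142, 0.0, 1.571]
wrist_force: [0.2, -0.7, -0.3]
width: 0.0
```

View pics/scene2.png

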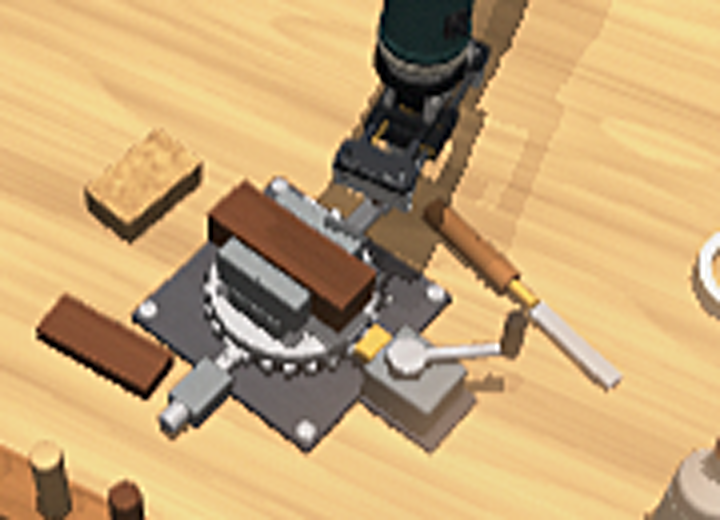

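One click in: the force has dropped to zero and the arm is square. Now the second click.

```bash
python3 -m crank '[[-0.02,-0.01,0,0],[-0.02,-0.01,0,0],[-0.015,-0.01,0,0],[-0.015,-0.01,0,0],[-0.015,0,0,0],[-0.015,0,0,0],[-0.015,0,0,0],[-0.015,0,0,0],[0,0,0,0],[0,0,0,0]]'
```

```text
time: 5.3
tool_pos: [0.4579, 0.0677, 0.0774]
ee_rot: [-3.141, 0.0, 1.571]
wrist_force: [0.3, -0.0, 0.1]
width: 0.0006
```

No contact force past the crest, so that is click two. Now click three.

```bash
python3 -m crank '[[-0.025,0,0,0],[-0.025,0,0,0],[-0.02,0,0,0],[-0.02,0,0,0],[-0.015,0.005,0,0],[-0.015,0.005,0,0],[-0.015,0,0,0],[-0.015,0,0,0],[-0.015,0,0,0],[0,0,0,0]]';python3 - <<'E'
from bench import robot
import cv2,numpy as np
for n in("scene",):
    p=robot.camera_params(n);im,d=robot.snapshot(n)
    np.savez(f"pics/{n}3.npz",im=im,d=d,**{k:np.array(v) for k,v in p.items()})
    im=cv2.resize(im[150:280,260:440],None,fx=4,fy=4,interpolation=cv2.INTER_CUBIC)
    cv2.imwrite(f"pics/{n}3.png",im[:,:,::-1])
E
```

```text
time: 6.55
tool_pos: [0.4603, 0.0344, 0.0776]
ee_rot: [3.141, 0.001, 1.57]
wrist_force: [-0.1, -0.1, -0.1]
width: -0.0002
```

View pics/scene3.png

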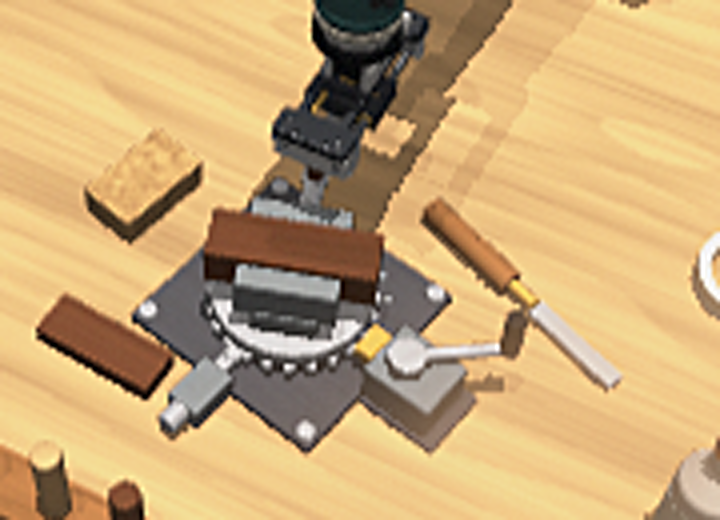

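```bash
cat >> h.py <<'E'
def blank(f):
    D=load(f);W=D['world_from_camera'];d=D['d'];v,u=np.mgrid[0:400,0:640]
    P=np.stack([(u-D['cx'])/D['fx']*d,(v-D['cy'])/D['fy']*d,d],-1)@W[:3,:3].T+W[:3,3]
    im=D['im'].astype(int)
    m=(abs(P[...,2]-.118)<.006)&(np.hypot(P[...,0]-.58,P[...,1]-.0435)<.085)&(im[...,0]-im[...,2]>15)
    m&=im[...,0]>im[...,1]+10
    q=P[m][:,:2]; 
    r=cv2.minAreaRect((q*1000).astype(np.float32)); b=cv2.boxPoints(r)
    e=[b[1]-b[0],b[2]-b[1]];e=max(e,key=np.linalg.norm)
    c=np.cov(q.T);w,V=np.linalg.eigh(c)
    return len(q),r,np.degrees(np.arctan2(e[1],e[0]))%180,np.degrees(np.arctan2(*V[::-1,1]))%180
E
python3 -c "
from h import *
for i in range(4): print(i,blank(f'pics/scene{i}.npz')[1:])"
```

```text
0 (((577.8583374023438, 44.72330093383789), (152.29971313476562, 71.92969512939453), 62.14467239379883), np.float32(62.144657), np.float64(61.25703178437699))
1 (((578.5511474609375, 45.46088790893555), (152.2010955810547, 70.87019348144531), 61.16621017456055), np.float32(61.1662), np.float64(61.88615209255356))
2 (((586.6776733398438, 41.07958984375), (152.59844970703125, 53.1726188659668), 77.36540985107422), np.float32(77.365425), np.float64(77.2190701160149))
3 (((579.3699951171875, 42.19984436035156), (69.02108764648438, 149.8356475830078), 16.70323944091797), np.float32(106.70324), np.float64(107.07936753748415))
```

The blank's angle reads 61.7° at the start, then 77°, now 107°, so the table is at +30°. One last click to +45°, stopping the command short of full contact at that stop.

```bash
python3 -m crank '[[-0.025,0.01,0,0],[-0.02,0.01,0,0],[-0.015,0.01,0,0],[-0.015,0.01,0,0],[-0.015,0.005,0,0],[-0.015,0,0,0],[-0.015,0,0,0],[-0.012,0,0,0],[-0.01,0,0,0],[0,0,0,0]]';python3 - <<'E'
from bench import robot
import cv2,numpy as np
for n in("scene",):
    p=robot.camera_params(n);im,d=robot.snapshot(n)
    np.savez(f"pics/{n}4.npz",im=im,d=d,**{k:np.array(v) for k,v in p.items()})
from h import *
print(blank('pics/scene4.npz')[1:])
E
```

```text
time: 7.85
tool_pos: [0.4689, 0.0058, 0.0775]
ee_rot: [-3.141, 0.001, 1.57]
wrist_force: [0.1, -0.7, -0.3]
width: 0.0004
(((577.8536376953125, 41.36351013183594), (73.13325500488281, 149.6706085205078), 31.299287796020508), np.float32(121.29927), np.float64(122.04340495574293))
```

The blank moved to 122°, which is +45° (77 + 45). I'll back off, lift and go towards the lever knob.

```bash
python3 -m crank '[[0.1,0,0,0],[0.05,0,-0.2,0],[0,0,-0.2,0],[0,0,-0.2,0],[0.16,0.055,0,0],[0.16,0.055,0,0],[0.16,0.055,0,0],[0.16,0.055,0,0],[0.15,0.055,0,0],[0.15,0.055,0,0]]'
python3 -m crank '[[0,0,0,0.104],[0,0,0,0.104],[0,0,0,0.104],[0,0,0,0.104],[0,0,0,0.104],[0,0,0,0.104],[0,0,0,0],[0,0,0,0],[0,0,0,0],[0,0,0,0]]'
```

```text
time: 9.15
tool_pos: [0.5353, 0.2253, 0.1974]
ee_rot: [-3.142, 0.001, 1.571]
wrist_force: [0.6, -0.0, 0.7]
width: 0.0006
time: 10.4
tool_pos: [0.535, 0.2246, 0.1975]
ee_rot: [3.141, -0.0, 0.591]
wrist_force: [0.0, 0.0, 0.2]
width: 0.0004
```

```bash
python3 -m crank '[[0,0.02,0.175,0],[0,0,0.175,0],[0,0,0.17,0],[0,0,0,0],[0.02,0,0,0],[0.02,0,0,0],[0.01,0,0,0],[0,0,0,0],[0,0,0,0],[0,0,0,0]]'
python3 - <<'E'
from bench import robot
import cv2,numpy as np
for n in("scene","side"):
    p=robot.camera_params(n);im,d=robot.snapshot(n)
    np.savez(f"pics/{n}5.npz",im=im,d=d,**{k:np.array(v) for k,v in p.items()})
    im=cv2.resize(im[150:280,260:440] if n=="scene" else im[120:240,200:380],None,fx=4,fy=4,interpolation=cv2.INTER_CUBIC)
    cv2.imwrite(f"pics/{n}5.png",im[:,:,::-1])
from h import *
print(blank('pics/scene5.npz')[1:])
E
```

```text
time: 11.65
tool_pos: [0.5455, 0.2268, 0.0935]
ee_rot: [3.142, 0.0, 0.591]
wrist_force: [-0.5, -0.5, 0.6]
width: 0.0005
(((578.1231079101562, 40.82747268676758), (72.09884643554688, 149.66236877441406), 32.467201232910156), np.float32(122.46722), np.float64(122.71895910315023))
```

View pics/scene5.png

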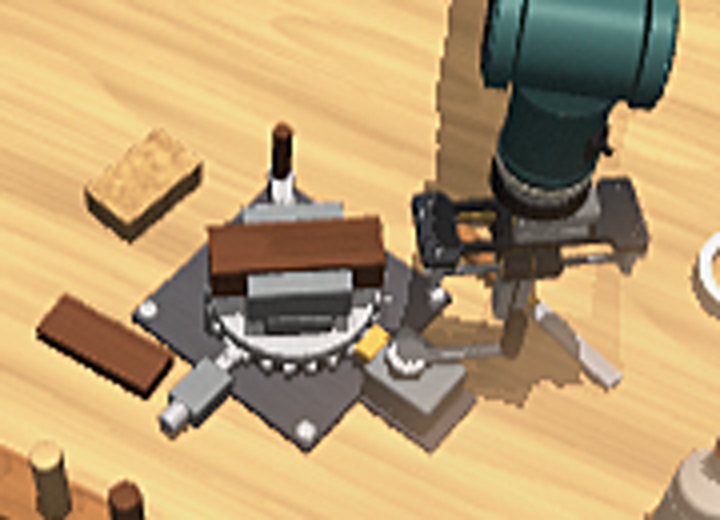

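View pics/side5.png

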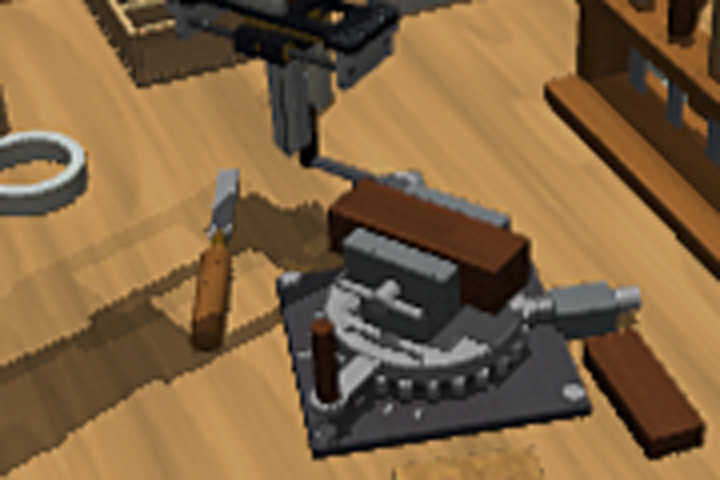

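The table rests at 45° and the fingertips stand just behind the lever knob. Now I'll follow the lever's arc clockwise to find the free push.

```bash
cat > lev.py <<'E'
from bench import robot
import numpy as np
o=robot.get_obs();p=o['tool_pos'][:2]-[0.6123,0.1695];f=o['wrist_force'][:2]
yaw=o['ee_rot'][2]
# lever angle if knob at p + 17mm*t ; solve by geometry: |p|, offset
th=np.arctan2(p[1],p[0])-np.arctan2(.017,.085)
t=np.array([np.sin(th),-np.cos(th)]);r=np.array([np.cos(th),np.sin(th)])
print('t',round(o['time'],2),'lever',round(np.radians(136.7)-th,3),'R',round(np.hypot(*p),4),'(want .0867) yawerr',round(yaw-(th-np.pi/2),3),'Ft',round(-f@t,2),'Fr',round(f@r,2))
E
python3 -m crank '[[0.015,0,0,0],[0.015,0,0,0],[0.013,-0.003,0,0.019],[0.013,-0.003,0,0.019],[0.013,-0.003,0,0.019],[0.013,-0.003,0,0.019],[0.013,-0.003,0,0.019],[0.013,-0.003,0,0.019],[0.013,-0.003,0,0.019],[0.013,-0.003,0,0.019]]'; python3 lev.py
```

```text
time: 13.0
tool_pos: [0.5647, 0.2417, 0.0935]
ee_rot: [3.138, 0.007, 0.35]
wrist_force: [-6.2, -6.5, 3.9]
width: 0.0004
t 13.0 lever 0.43 R 0.0865 (want .0867) yawerr -0.035 Ft 8.19 Fr -3.67
```

```bash
python3 -m crank '[[0.009,-0.002,0,0.012],[0.009,-0.002,0,0.012],[0.009,-0.002,0,0.012],[0.009,-0.002,0,0.012],[0.009,-0.002,0,0.012],[0.009,-0.002,0,0.012],[0.009,-0.002,0,0.012],[0.009,-0.002,0,0.012],[0.009,-0.002,0,0.012],[0.009,-0.002,0,0.012]]'; python3 lev.py
```

```text
time: 14.25
tool_pos: [0.5803, 0.2507, 0.093]
ee_rot: [3.138, 0.008, 0.162]
wrist_force: [-7.2, -4.6, 3.1]
width: 0.0004
t 14.25 lever 0.637 R 0.0872 (want .0867) yawerr -0.016 Ft 7.85 Fr -3.22
```

The free push reads about 8 N tangential. From here 0.1 rad per call.

```bash
python3 -m crank '[[0.0045,-0.0005,0,0.0065],[0.0045,-0.0005,0,0.0065],[0.0045,-0.0005,0,0.0065],[0.0045,-0.0005,0,0.0065],[0.0045,-0.0005,0,0.0065],[0.0045,-0.0005,0,0.0065],[0.0045,-0.0005,0,0.0065],[0.0045,-0.0005,0,0.0065],[0.0045,-0.0005,0,0.0065],[0.0045,-0.0005,0,0.0065]]'; python3 lev.py
```

```text
time: 15.5
tool_pos: [0.5888, 0.2532, 0.0929]
ee_rot: [3.138, 0.008, 0.061]
wrist_force: [-7.5, -4.4, 3.1]
width: 0.0006
t 15.5 lever 0.739 R 0.0869 (want .0867) yawerr -0.015 Ft 7.79 Fr -3.82
```

```bash
python3 -m crank '[[0.0045,-0.0005,0,0.0065],[0.0045,-0.0005,0,0.0065],[0.0045,-0.0005,0,0.0065],[0.0045,-0.0005,0,0.0065],[0.0045,-0.0005,0,0.0065],[0.0045,-0.0005,0,0.0065],[0.0045,-0.0005,0,0.0065],[0.0045,-0.0005,0,0.0065],[0.0045,-0.0005,0,0.0065],[0.0045,-0.0005,0,0.0065]]'; python3 lev.py
```

```text
time: 16.75
tool_pos: [0.5976, 0.2548, 0.093]
ee_rot: [3.138, 0.008, -0.041]
wrist_force: [-8.1, -2.6, 3.6]
width: 0.0003
t 16.75 lever 0.842 R 0.0866 (want .0867) yawerr -0.014 Ft 8.07 Fr -2.87
```

```bash
python3 -m crank '[[0.0045,-0.001,0,0.0065],[0.0045,-0.001,0,0.0065],[0.0045,-0.001,0,0.0065],[0.0045,-0.001,0,0.0065],[0.0045,-0.001,0,0.0065],[0.0045,-0.001,0,0.0065],[0.0045,-0.001,0,0.0065],[0.0045,-0.001,0,0.0065],[0.0045,-0.001,0,0.0065],[0.0045,-0.001,0,0.0065]]'; python3 lev.py
```

```text
time: 18.0
tool_pos: [0.6065, 0.2558, 0.0929]
ee_rot: [3.137, 0.008, -0.143]
wrist_force: [-9.0, -3.9, 3.8]
width: 0.0005
t 18.0 lever 0.945 R 0.0865 (want .0867) yawerr -0.014 Ft 8.44 Fr -5.06
```

```bash
python3 -m crank '[[0.0045,-0.001,0,0.0065],[0.0045,-0.001,0,0.0065],[0.0045,-0.001,0,0.0065],[0.0045,-0.001,0,0.0065],[0.0045,-0.001,0,0.0065],[0,0,0,0],[0,0,0,0],[0,0,0,0],[0,0,0,0],[0,0,0,0]]'; python3 lev.py
```

```text
time: 19.25
tool_pos: [0.6108, 0.2559, 0.0928]
ee_rot: [3.136, 0.009, -0.194]
wrist_force: [-9.3, -4.2, 3.7]
width: 0.0003
t 19.25 lever 0.995 R 0.0864 (want .0867) yawerr -0.015 Ft 8.43 Fr -5.84
```

The torque about the pivot is starting to rise: 8.2, then 8.4, then 9.0. I'll continue while easing off the radial drag.

```bash
sed -i 's/,.Ft.,/,"eff",round(-f@t-f@r*9\/85,2),"Ft",/' lev.py; python3 -m crank '[[0.0045,0.002,0,0.0065],[0.0045,0.002,0,0.0065],[0.0045,0.002,0,0.0065],[0.0045,0.002,0,0.0065],[0.0045,0.002,0,0.0065],[0.0045,0,0,0.0065],[0.0045,0,0,0.0065],[0.0045,0,0,0.0065],[0,0,0,0],[0,0,0,0]]'; python3 lev.py
```

```text
time: 20.5
tool_pos: [0.6168, 0.2556, 0.0929]
ee_rot: [3.141, 0.01, -0.274]
wrist_force: [-10.4, 2.1, 4.1]
width: 0.0006
t 20.5 lever 1.064 R 0.0862 (want .0867) yawerr -0.025 eff 10.66 Ft 10.6 Fr -0.58
```

```bash
python3 -m crank '[[0.0045,0,0,0.0065],[0.0045,0,0,0.0065],[0.0045,0,0,0.0065],[0.0045,0,0,0.0065],[0.0045,0,0,0.0065],[0.0045,0,0,0.0065],[0.0045,0,0,0.0065],[0,0,0,0],[0,0,0,0],[0,0,0,0]]'; python3 lev.py
```

```text
time: 21.75
tool_pos: [0.6223, 0.255, 0.0929]
ee_rot: [3.142, 0.011, -0.344]
wrist_force: [-10.2, 4.5, 4.1]
width: 0.0003
t 21.75 lever 1.128 R 0.086 (want .0867) yawerr -0.031 eff 10.96 Ft 11.08 Fr 1.17
```

```bash
python3 -m crank '[[0,-0.001,0,0],[0,-0.001,0,0],[0,-0.001,0,0],[0,-0.001,0,0],[0,0,0,0],[0,0,0,0],[0.0045,-0.001,0,0.0065],[0.0045,-0.001,0,0.0065],[0.0045,-0.001,0,0.0065],[0.0045,-0.001,0,0.0065]]'; python3 lev.py
```

```text
time: 23.0
tool_pos: [0.6256, 0.2545, 0.0929]
ee_rot: [3.139, 0.012, -0.386]
wrist_force: [-13.3, 3.5, 5.9]
width: 0.0005
t 23.0 lever 1.167 R 0.086 (want .0867) yawerr -0.034 eff 13.82 Ft 13.68 Fr -1.32
```

A moving push of 13.8 N against 8.2 N free is a rise of about 5 N, at about 0.25 rad past bite. I'll stop here, back straight off and lift.

```bash
python3 -m crank '[[-0.04,0,0,0],[-0.06,0,0,0],[-0.06,0,0,0],[0,0,0,0],[0,0,-0.2,0],[0,0,-0.25,0],[0,0,-0.25,0],[0,0,0,0],[0,0,0,0],[0,0,0,0]]'; python3 - <<'E'
from bench import robot
import cv2,numpy as np
for n in("scene","side","wrist"):
    p=robot.camera_params(n);im,d=robot.snapshot(n)
    np.savez(f"pics/{n}6.npz",im=im,d=d,**{k:np.array(v) for k,v in p.items()})
    if n!="wrist": im=cv2.resize(im[150:280,260:440] if n=="scene" else im[120:240,200:380],None,fx=4,fy=4,interpolation=cv2.INTER_CUBIC)
    cv2.imwrite(f"pics/{n}6.png",im[:,:,::-1])
from h import *
print(blank('pics/scene6.npz')[1:], robot.get_obs()['wrist_force'])
E
```

```text
time: 24.25
tool_pos: [0.6006, 0.2638, 0.2308]
ee_rot: [3.139, 0.003, -0.388]
wrist_force: [-0.3, -0.0, -0.3]
width: 0.0005
(((578.0994873046875, 41.08067321777344), (73.01173400878906, 149.40652465820312), 31.88868522644043), np.float32(121.88869), np.float64(122.43612006160957)) [ 0.51973422 -0.66372379  0.98328681]
```

View pics/scene6.png

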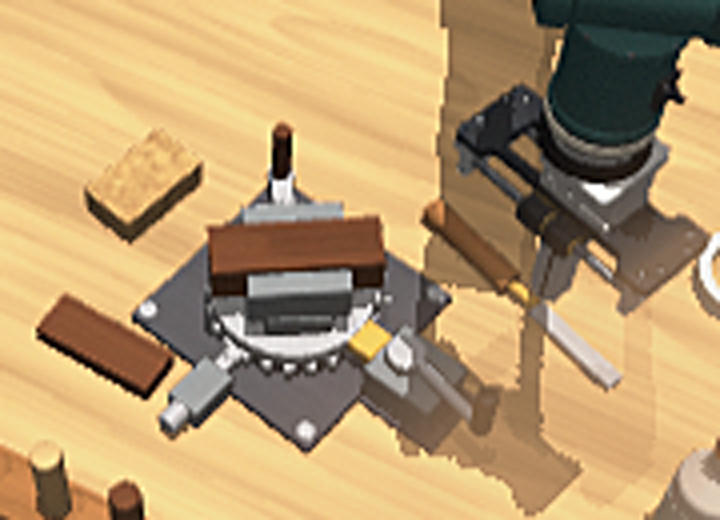

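View pics/wrist6.png

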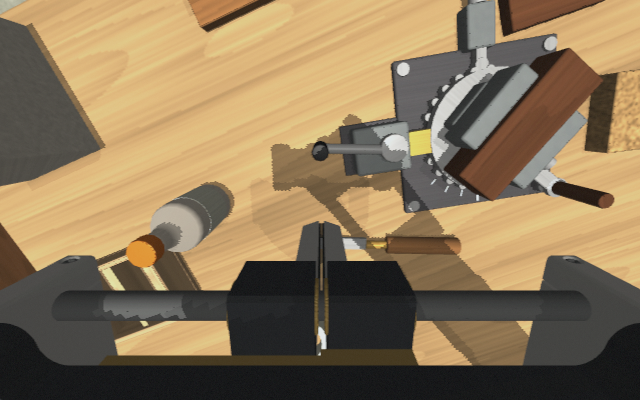

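```bash
python3 - <<'E'
from h import *
D=load('pics/wrist6.npz')
for u,v in [(319,151),(321,150)]:
    k=px(D,u,v,.115);p=px(D,395,149,.072);print(px(D,u,v),k,p,np.radians(136.7)-np.arctan2(k[1]-.1695,k[0]-.6123))
E
```

```text
[0.64486029 0.24874345 0.11444503] [0.64490927 0.2487211  0.115     ] [0.60929934 0.16669745 0.072     ] 1.205555104153087
[0.64505132 0.24644502 0.11477257] [0.64507126 0.24643767 0.115     ] [0.60929934 0.16669745 0.072     ] 1.2177401019596097
```

```bash
python3 -c "
from bench import robot
print(robot.close_job())"
```

```text
the job is handed in; nothing more can be done
None
```

The vise now rests at +45°, the cam lock has a firm nip, and I handed the job in at about 24.5 s of the 69 s.

- **Swivel:** it started at -15°, so I pushed the knob four clicks anticlockwise. In the images the blank turned from about 62° to 122°, where square is about 77°. It still read 122° after the lock was set and the fingers were withdrawn.
- **Lock:** I pushed the lever clockwise from about 0.2 rad. The free push read about 8.2 N and the bite came at about 0.9 rad. I stopped at 13.8 N, a rise of roughly 5 N.
- **Bystanders:** nothing else was touched. In the last pictures the sanding block, offcut, chisel and bottle look unmoved. The other items were only partly in view or out of it, and I did not measure any of them.

**Checks that disagreed:**
- **Lever angle:** it came out at 1.17 rad from the arm's pose but about 1.21 from the wrist camera. That gap fits the camera's 2 mm calibration.
- **Nip force:** readings at rest were lower than while moving. The last at-rest reading, 11 N, was taken 0.04 rad before the stop. I based the 5 N rise on the moving readings; by them it is 4.5 to 5.6 N, inside the 3 to 6 N band but towards its top.

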